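# Lock a chocolate mould into the shaker

## Robot

A 6-joint arm with a two-finger parallel gripper is mounted at the origin on the work surface. World frame = base frame: x ahead of the robot, y to its left, z up, the work surface at z = 0. Lengths are in mm, angles in rad, forces in N, time in s.
With the tool pointing down it reaches from about 350 to 775 mm from the base axis. Payload 7.3 kg.
Tool frame: the origin (TCP) lies at the very end of the fingers, on their centre line; the grasp point (between the pads) lies bot.grip_point_offset behind it (bot.grip_point_offset is the distance from the TCP to the grasp point, in mm); z points along the fingers, y is the line along which they close (so a half turn about z gives the same grasp; the last joint's range is limited). The gripper opens to 92 mm and grips with 3 to 60 N. Pads are 19 mm wide; open, the fingers measure 130 mm over their backs; the gripper's body (75 mm by 190 mm) begins 47 mm behind the grasp point.
Start: joints at [1.183, 0.342, 1.524, -0, 1.275, -0.146], TCP at [125.695, 509.75, 226.741] pointing down, gripper open.
Joint ranges: [-2.53, 2.53], [-0.77, 2.02], [0.04, 2.7], [-1, 4.14], [0.28, 2.66], [-3.11, 3.11]. Speed limits (rad/s): [2.57, 2.57, 3.14, 3.14, 3.14, 3.14].

## Interface

Orientations are given as [roll, pitch, yaw] about the fixed x, y, z axes, in that order (R = Rz(yaw) Ry(pitch) Rx(roll)).
In Python, from plant import bot gives the robot as it stands. The module is installed in compiled form; this text tells all that it offers.
- The arm moves only by the tool carry_out, never from a script. Its argument "plan" is a list of rows, each an object of numbers: "tx", "ty", "tz": the shift along the world's x, y, z in mm; "rx", "ry", "rz": the turn, a rotation vector about the world's x, y, z in rad. A call has 1 to 12 rows; each row shifts and turns the commanded pose from where the row before left it; what a row does not reach is not made up. A row lasts 1/10 s, in which the tool goes at most 50 mm and 8.59 degrees, less where a joint would pass 70% of its speed; a pose out of reach is approached as far as the arm can. A call with a gripper value outside its range is refused whole. "gripper" is the closure, from 0 (fully open) to 1 (shut), set as the call begins (left out, the last holds). The fingers move at their own pace and stop on an object; the grip force is fixed at half the most. Time passes only in rows, so rows that do not move let the fingers close. It gives the time, the measured TCP pose, the force, the opening and the grip force at its end, in the units of the state.
- bot.get_obs(): the state, without advancing time (a new reading comes with each control period).
- bot.capture(name): name is "side" or "top"; returns the picture (480x640x3 uint8, red, green, blue); there is no depth.
- bot.camera_model(name): a dict with "camera_matrix" (3x3 intrinsics, pixels), "dist" ([k1, k2, p1, p2, k3] as OpenCV has them; the pictures are not rectified), "R" (3x3) and "t" (3): a world point X has camera coordinates R X + t. Camera axes: x right, y down, z forward; pixel columns grow to the right and rows downward; lengths in mm; the calibration is good to about 2 mm. A picture is of the moment at which its call begins. camera_model takes no time and is no camera call.
- bot.close_job(): hands the job in; it is judged then, once.
The state is a dict: "time": time; "joint_positions": joint angles; "dq": joint speeds; "tau": joint torques, N m; "tool_pos": TCP position; "tcp_rot": TCP orientation; "contact_force": force on the tool from outside, world axes, zero at the start; "moment": the same for the moment, N m; "grip_width": finger opening in mm; "finger_force": force on a finger pad.
Only numpy, scipy, OpenCV 4.12 (cv2) and the standard library are available. Lean on these libraries where they do the work, as an engineer would, in place of code of your own. Each camera call takes 0.05 s, during which the arm holds its last target. There are 200 camera calls.

## Task

Pull the red lock knob of the shaker fully out, then slide the mould along the deck into the lane and under the clear guard until it bears firmly against the end stop (a push of several newtons, not a shove), and push the knob fully home so that its bolt locks the mould in behind. Keep the mould flat on the deck the whole time, do not knock the guard, and leave the other things on the table where they are.

Things in the scene. Friction and masses are not known exactly. Their poses are not given: they have to be found in the camera images.
- shaker: Release shaker fixed to the table: aluminium deck, top 30 mm above the table. Origin: at table level under the lane's centre line. Its y axis is the way the mould travels (towards the end stop), x points across the lane away from the knob, z up. Feed apron 200 mm wide from y = -310 to -85 mm, then the lane. A white drive box 100 mm high stands past the stop (y 174 to 264 mm).
- lane_entry (a point): Point on the deck, centre of the lane, at shaker y = -30 mm, where the straight lane begins: 106 mm wide between dark, slick plastic guides 20 mm high, up to the end stop. Before it a flared mouth of the same height widens to about 178 mm at shaker y = -100 mm.
- guard: Clear guard with orange rim over the lane, fixed; origin and axes as shaker. A 5 mm plate, underside 50 mm above the deck (80 mm above the table), x = -66 to 66, y = -16 (entry edge) to 174 mm. Open towards -y; clear side walls from the guides up to the plate (on the knob side only from y = 39 mm on). Do not knock it (20 N).
- end_stop: Rigid black block across the lane under the guard, 28 mm high; origin and axes as shaker, contact face at y = 150 mm. A mould against it has its origin at y = 75 and trailing edge at y = 0, 16 mm in under the guard's edge: upright fingers cannot reach so far, fingers leaning 30 to 45 deg can. Bear on it with 5 to 12 N; over 35 N is ramming.
- mould: Off-white mould tray with ten set chocolate bars, 100 (its x) by 150 (its y) by 24 mm high, corners rounded at 8 mm, 0.3 to 0.6 kg. Origin: centre of its underside. It starts flat on the feed apron, up to 20 mm beside the lane's centre line and turned up to 0.25 rad from it, y axis roughly along the shaker's y. It slides on the deck with 1 to 4 N; friction on the fingers carries it sideways too.
- knob (a joint): Travel of the lock knob in m: 0 = home (bolt across the lane), 0.030 = fully out (bolt clear of the lane). It clicks: about 7 N passes the detent near each end, and it stays where it is left.
- knob_grip (a point): Centre of the red lock knob's grip, a cylinder 26 mm in diameter, 22 mm long, lying along the shaker's x, axis 42 mm above the table. Grip it from above across the shaker's y; pull towards the shaker's -x. Home, it is at shaker (-98, -8) mm and its 10 mm thick bolt sticks 16 mm into the lane, 3 mm behind the trailing edge of a mould that is against the stop.
- steel_cup: Bystander: steel cup, 70 mm across, 70 mm high. Origin: centre of its foot.
- jar: Bystander: glass jar with yellow cap, 60 mm across, 85 mm high. Origin: centre of its foot.
- scraper: Bystander: blue-handled spatula lying flat, 260 mm long along its x, about 20 mm high. Origin: under its middle.
- marker: Bystander: white marker with red cap, lying, 130 mm long along its x, 17 mm thick. Origin: under its middle.
- bar0: Bystander: a dark chocolate bar, 30 by 110 by 18 mm. Origin: centre of its underside.
- bar1: Bystander: a second dark chocolate bar, 30 by 110 by 18 mm. Origin: centre of its underside.
- thermometer: Bystander: red hand thermometer lying flat, about 120 by 70 by 32 mm. Origin: under its grip's middle.
There are look-alikes about, which are no part of the job. What is shaped like the mould but pink is not meant.

How it is judged (in metres and radians):
On the way, in this order (a step that is already met when the one before it is completed fails the run):
1. the lock knob is pulled fully out (value of joint knob above 0.026 m), for 0.2 s.
2. the mould is pressed against the end stop (contact force between mould and end_stop above 2.5 N and y of mould in the frame of shaker above 0.0705 m), for 0.1 s.
3. the knob is pushed home with the mould in place (value of joint knob below 0.004 m and y of mould in the frame of shaker above 0.0705 m), for 0.2 s.
At the end, for the whole second after the job is handed in: The mould lies flat and at rest on the deck within 4.5 mm of the end stop, and the lock knob is within 4 mm of home, its bolt behind the mould (all of step 3 and angle between mould's own z axis and vertical below 0.05 rad and height (world z) of mould below 0.034 m and linear speed of mould below 0.01 m/s); the robot touches nothing.
It fails at once if the mould is lifted or tipped off the deck (height (world z) of mould above 0.042 m or angle between mould's own z axis and vertical above 0.15 rad).
It fails at once if the mould is rammed into the end stop (over 35 N) (contact force between mould and end_stop above 35 N).
It fails at once if the guard is knocked (over 20 N) (contact force between any of the arm, the fingers and guard above 20 N).
It fails at once if a bystander is moved more than 30 mm (distance of any of steel_cup, jar, scraper, marker, bar0, bar1, thermometer from where it was at the start of the episode above 0.03 m).
It also fails if it takes over 69 s, if anything falls off the work surface, if the arm or the gripper's body presses on something with over 40 N, if the wrist force passes 120 N, or if a joint passes its speed limit or range.

## Working session

There is one attempt and no reset: what is moved stays moved. The work goes in short steps, Python scripts to look and compute and a tool call to move; the robot and the scene stay as the last step left them, time stands still between calls to the robot, and variables do not carry over. Pictures are saved under pics/ and viewed, at most 11 in all, crops included, and the job is handed in when it is done.

Besides the shell and the picture viewer there is one more tool, called after "Call:" by a JSON object that holds its "name" and its "arguments". carry_out: Moves the arm, as the interface text tells. Its arguments: {"type":"object","properties":{"plan":{"type":"array"},"gripper":{"type":"number"}},"required":["plan"]}

```bash
mkdir -p pics; python3 - <<'E'
from plant import bot
import cv2
for n in ("top","side"):
    im=bot.capture(n); cv2.imwrite(f"pics/{n}0.png",im[:,:,::-1])
    c=bot.camera_model(n); print(n,c["camera_matrix"],c["dist"],c["R"],c["t"])
o=bot.get_obs(); print(o, bot.grip_point_offset)
E
```

```text
top [[435.83183394   0.         323.95281535]
 [  0.         435.83183394 235.578415  ]
 [  0.           0.           1.        ]] [-0.0209079  0.         0.         0.         0.       ] [[-0.02165944 -0.99975948 -0.00344177]
 [-0.99651694  0.02186623 -0.08047275]
 [ 0.08052865  0.00168679 -0.99675087]] [-26.34624351 500.47397447 911.81517383]
side [[467.00708797   0.         319.54926303]
 [  0.         467.00708797 247.77686021]
 [  0.           0.           1.        ]] [-0.11262637  0.          0.          0.          0.        ] [[ 0.97714916 -0.21173359 -0.01866541]
 [-0.16220701 -0.68606199 -0.70923045]
 [ 0.13736229  0.69605161 -0.70472957]] [-501.08699291   88.60581848  979.63894255]
{'time': 0.1, 'joint_positions': array([ 1.18297189e+00,  3.42670528e-01,  1.52487288e+00, -2.10829313e-05,
        1.27538186e+00, -1.45996170e-01]), 'dq': array([-7.22263248e-05,  3.49234896e-06, -1.46108210e-03, -8.87824498e-04,
       -2.22172550e-03, -1.00896944e-03]), 'tau': array([ 2.83793910e-03, -4.32005811e+01, -2.44694871e+01,  7.19965110e-02,
        5.26851055e-02, -7.25234759e-05]), 'tool_pos': array([125.58035627, 509.41343924, 226.12234317]), 'tcp_rot': array([-3.14027128e+00, -1.73919141e-04,  2.89977042e+00]), 'contact_force': array([-0.63333453, -0.90313335,  0.78438139]), 'moment': array([-0.01541411, -0.00105637,  0.02605053]), 'finger_force': 0.0, 'grip_width': 91.5248608305116} 18.8
```

View pics/top0.png

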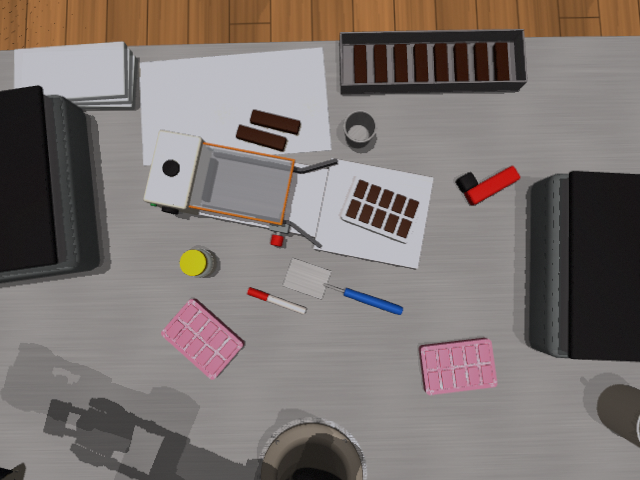

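View pics/side0.png

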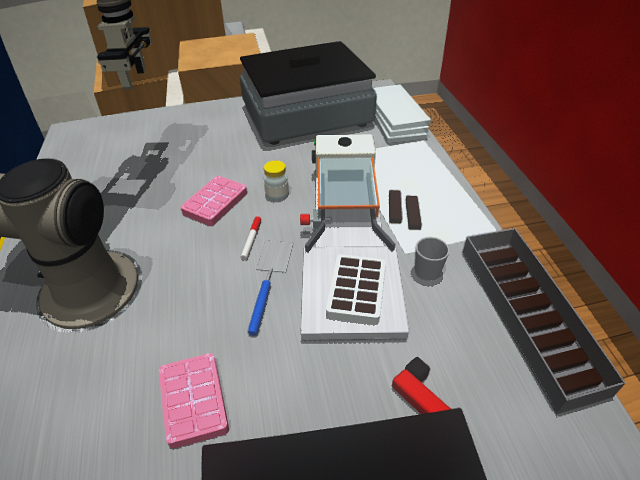

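The top view shows the mould on the apron at about (381,208), the guard's orange rim spanning (192–295, 142–222), and the red knob at (277,240). The apron corners are at (328,160), (433,177), (418,268) and (314,248). The side view agrees: knob at (305,219), mould at (356,288). Next I'll measure them.

```bash
cat > h.py <<'E'
import cv2, numpy as np
from plant import bot
def cast(n,px,z):
    c=bot.camera_model(n); R=np.array(c["R"]); t=np.array(c["t"])
    u=cv2.undistortPoints(np.array(px,float).reshape(-1,1,2),np.array(c["camera_matrix"]),np.array(c["dist"])).reshape(-1,2)
    d=np.c_[u,np.ones(len(u))]@R; o=-R.T@t
    return (o+d*((z-o[2])/d[:,2])[:,None])[:,:2]
def proj(n,X):
    c=bot.camera_model(n)
    return cv2.projectPoints(np.array(X,float).reshape(-1,1,3),cv2.Rodrigues(np.array(c["R"]))[0],np.array(c["t"]),np.array(c["camera_matrix"]),np.array(c["dist"]))[0].reshape(-1,2)
def blob(m,box,big=True):
    x0,y0,x1,y1=box; k=np.zeros(m.shape,np.uint8); k[y0:y1,x0:x1]=m[y0:y1,x0:x1].astype(np.uint8)
    if not big: return k
    n,l,s,_=cv2.connectedComponentsWithStats(k); return (l==1+np.argmax(s[1:,4])).astype(np.uint8)
def pts(k): return np.argwhere(k)[:,::-1].astype(float)
def rect(P):
    (c,s,a)=cv2.minAreaRect(P.astype(np.float32)); b=cv2.boxPoints((c,s,a))
    return np.round(c,1),np.round(s,1),round(a,1)
def hsv(im): return cv2.cvtColor(im,cv2.COLOR_RGB2HSV).astype(int)
E
python3 - <<'E'
from h import *
B={"top":dict(rim=(180,130,305,235),knob=(265,228,290,250),mould=(335,170,430,245),apron=(300,150,445,275)),
   "side":dict(rim=(305,150,390,215),knob=(296,210,314,228),mould=(320,245,390,330),apron=(295,225,415,345))}
for n in B:
    im=cv2.imread(f"pics/{n}0.png")[:,:,::-1].copy(); h=hsv(im); H,S,V=h[...,0],h[...,1],h[...,2]
    om=blob((H>5)&(H<22)&(S>120)&(V>110),B[n]["rim"]); print(n,"rim",rect(cast(n,pts(om),82.5)), om.sum())
    k=blob(((H<5)|(H>174))&(S>140)&(V>60),B[n]["knob"]); P=pts(k); print("knob px",P.mean(0),P.min(0),P.max(0),cast(n,[P.mean(0)],46))
    br=blob((V<110)&(S>60)&((H<20)|(H>170)),B[n]["mould"],False); print("bars",rect(cast(n,pts(br),52)),br.sum(),cast(n,pts(br),52).mean(0))
    for th in (190,200,215):
        w=blob((V>th)&(S<40),B[n]["apron"]); print("white",th,rect(cast(n,pts(w),30)),w.sum())
    print("px",im[255,400] if n=="top" else im[320,320], im[200,345])
E
```

```text
top rim (array([605.2, 126.7]), array([192.5, 137. ]), 77.8) 538
knob px [276.65       240.09166667] [271. 235.] [283. 246.] [[490.4387278   61.19676654]]
bars (array([ 551. , -159.2]), array([132.,  80.]), 67.8) 1656 [ 550.86919182 -159.3771557 ]
white 190 (array([ 545.5, -144. ]), array([220.7, 195.7]), 77.8) 6641Traceback (most recent call last):
  File "<stdin>", line 10, in <module>
  File "h.py", line 14, in blob
    n,l,s,_=cv2.connectedComponentsWithStats(k); return (l==1+np.argmax(s[1:,4])).astype(np.uint8)
                                                              ~~~~~~~~~^^^^^^^^^
    return _wrapfunc(a, 'argmax', axis=axis, out=out, **kwds)
    return bound(*args, **kwds)
ValueError: attempt to get argmax of an empty sequence
```

Shaker origin comes out at about (588, 49) with yaw −0.213. The rim, the apron and the knob agree to 1–2 mm, and the sizes match the ones given. The mould is at shaker (8, −211), turned −0.17. Moving above the knob, target (486, 63).

Call:
{"name": "carry_out", "arguments": {"gripper": 0.45, "plan": [{"tx": 18,"ty": -22.3},{"tx": 18,"ty": -22.3},{"tx": 18,"ty": -22.3},{"tx": 18,"ty": -22.3},{"tx": 18,"ty": -22.3},{"tx": 18,"ty": -22.3},{"tx": 18,"ty": -22.3},{"tx": 18,"ty": -22.3},{"tx": 18,"ty": -22.3},{"tx": 18,"ty": -22.3},{"tx": 18,"ty": -22.3},{"tx": 18,"ty": -22.3}]}}

```text
invalid input at $.plan[0]: expected keys tx, ty, tz, rx, ry, rz
```

Call:
{"name": "carry_out", "arguments": {"plan": [{"tx": 18,"ty": -22.3},{"tx": 18,"ty": -22.3},{"tx": 18,"ty": -22.3},{"tx": 18,"ty": -22.3},{"tx": 18,"ty": -22.3},{"tx": 18,"ty": -22.3},{"tx": 18,"ty": -22.3},{"tx": 18,"ty": -22.3,"rz": 0.029},{"tz": -30},{"tz": -30},{"tz": -20},{}]}}

```text
invalid input at $.plan[0]: expected keys tx, ty, tz, rx, ry, rz
```

Call:
{"name": "carry_out", "arguments": {"gripper": 0.45, "plan": [{"tx": 30,"ty": -37,"tz": 0,"rx": 0,"ry": 0,"rz": 0},{"tx": 30,"ty": -37,"tz": 0,"rx": 0,"ry": 0,"rz": 0},{"tx": 30,"ty": -37,"tz": 0,"rx": 0,"ry": 0,"rz": 0},{"tx": 30,"ty": -37,"tz": 0,"rx": 0,"ry": 0,"rz": 0},{"tx": 30,"ty": -37,"tz": 0,"rx": 0,"ry": 0,"rz": 0},{"tx": 30,"ty": -37,"tz": 0,"rx": 0,"ry": 0,"rz": 0},{"tx": 30,"ty": -37,"tz": 0,"rx": 0,"ry": 0,"rz": 0},{"tx": 30,"ty": -37,"tz": 0,"rx": 0,"ry": 0,"rz": 0},{"tx": 30,"ty": -37,"tz": 0,"rx": 0,"ry": 0,"rz": 0},{"tx": 30,"ty": -37,"tz": 0,"rx": 0,"ry": 0,"rz": 0},{"tx": 30,"ty": -37,"tz": 0,"rx": 0,"ry": 0,"rz": 0.029},{"tx": 0,"ty": 0,"tz": 0,"rx": 0,"ry": 0,"rz": 0}]}}

```text
time: 1.3
tool_pos: [458.6, 98.6, 226.2]
tcp_rot: [-3.14, 0.001, 2.924]
contact_force: [-0.2, 0.2, -0.1]
grip_width: 50.6
finger_force: 0.0
```

Call:
{"name": "carry_out", "arguments": {"plan": [{"tx": 14,"ty": -19,"tz": 0,"rx": 0,"ry": 0,"rz": 0},{"tx": 14,"ty": -18,"tz": 0,"rx": 0,"ry": 0,"rz": 0},{"tx": 0,"ty": 0,"tz": -40,"rx": 0,"ry": 0,"rz": 0},{"tx": 0,"ty": 0,"tz": -40,"rx": 0,"ry": 0,"rz": 0},{"tx": 0,"ty": 0,"tz": -30,"rx": 0,"ry": 0,"rz": 0},{"tx": 0,"ty": 0,"tz": 0,"rx": 0,"ry": 0,"rz": 0},{"tx": 0,"ty": 0,"tz": 0,"rx": 0,"ry": 0,"rz": 0},{"tx": 0,"ty": 0,"tz": 0,"rx": 0,"ry": 0,"rz": 0}]}}

```text
time: 2.1
tool_pos: [484.7, 66.1, 118.5]
tcp_rot: [3.141, 0.003, 2.929]
contact_force: [0.0, -0.4, 0.7]
grip_width: 50.3
finger_force: 0.0
```

```bash
python3 - <<'E'
from h import *
im=bot.capture("side"); cv2.imwrite("pics/s1.png",cv2.resize(im[80:320,200:440,::-1],(600,600)))
o=bot.get_obs(); print(o["tool_pos"],o["tcp_rot"],o["contact_force"],o["joint_positions"])
E
```

```text
[484.81214583  65.99226226 118.55207691] [3.14081943 0.00335541 2.92907851] [ 0.40950355  0.19632689 -0.64417269] [-2.15812443e-02  3.96613148e-01  1.77578145e+00  1.48814422e-04
  9.65756887e-01 -1.37994916e+00]
```

View pics/s1.png

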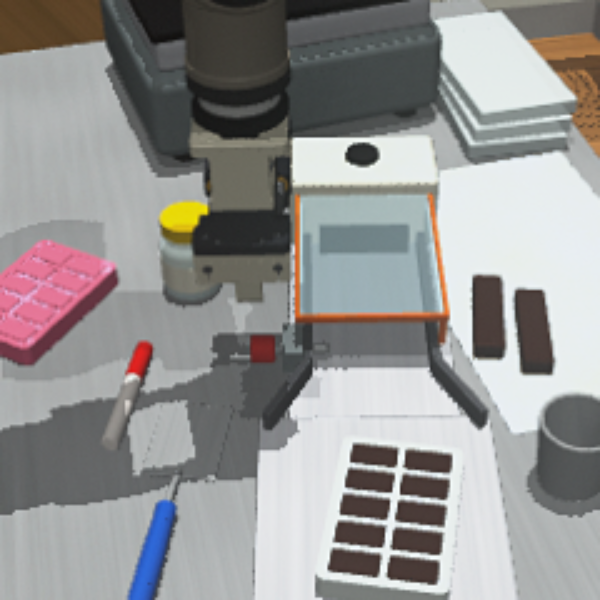

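The gripper hangs above and behind the red knob at crop (262,348), clear of the guard rim at (370,318). Descending to TCP z = 31.

Call:
{"name": "carry_out", "arguments": {"plan": [{"tx": 1,"ty": -3,"tz": -30,"rx": 0,"ry": 0,"rz": 0},{"tx": 0,"ty": 0,"tz": -20,"rx": 0,"ry": 0,"rz": 0},{"tx": 0,"ty": 0,"tz": -15,"rx": 0,"ry": 0,"rz": 0},{"tx": 0,"ty": 0,"tz": -12,"rx": 0,"ry": 0,"rz": 0},{"tx": 0,"ty": 0,"tz": -10,"rx": 0,"ry": 0,"rz": 0},{"tx": 0,"ty": 0,"tz": 0,"rx": 0,"ry": 0,"rz": 0},{"tx": 0,"ty": 0,"tz": 0,"rx": 0,"ry": 0,"rz": 0}]}}

```text
time: 2.85
tool_pos: [485.1, 62.8, 30.2]
tcp_rot: [3.141, 0.001, 2.929]
contact_force: [0.4, 0.7, 0.5]
grip_width: 50.6
finger_force: 0.0
```

Call:
{"name": "carry_out", "arguments": {"gripper": 0.85, "plan": [{"tx": 0,"ty": 0,"tz": 0,"rx": 0,"ry": 0,"rz": 0},{"tx": 0,"ty": 0,"tz": 0,"rx": 0,"ry": 0,"rz": 0},{"tx": 0,"ty": 0,"tz": 0,"rx": 0,"ry": 0,"rz": 0},{"tx": 0,"ty": 0,"tz": 0,"rx": 0,"ry": 0,"rz": 0},{"tx": 0,"ty": 0,"tz": 0,"rx": 0,"ry": 0,"rz": 0},{"tx": 0,"ty": 0,"tz": 0,"rx": 0,"ry": 0,"rz": 0}]}}

```text
time: 3.45
tool_pos: [485.0, 63.3, 30.0]
tcp_rot: [3.141, 0.001, 2.929]
contact_force: [1.2, 5.9, 1.7]
grip_width: 25.1
finger_force: 30.0
```

Call:
{"name": "carry_out", "arguments": {"plan": [{"tx": -5,"ty": 1.1,"tz": 0,"rx": 0,"ry": 0,"rz": 0},{"tx": -5,"ty": 1.1,"tz": 0,"rx": 0,"ry": 0,"rz": 0},{"tx": -5,"ty": 1.1,"tz": 0,"rx": 0,"ry": 0,"rz": 0},{"tx": -5,"ty": 1.1,"tz": 0,"rx": 0,"ry": 0,"rz": 0},{"tx": -5,"ty": 1.1,"tz": 0,"rx": 0,"ry": 0,"rz": 0},{"tx": -5,"ty": 1.1,"tz": 0,"rx": 0,"ry": 0,"rz": 0},{"tx": 0,"ty": 0,"tz": 0,"rx": 0,"ry": 0,"rz": 0},{"tx": 0,"ty": 0,"tz": 0,"rx": 0,"ry": 0,"rz": 0},{"tx": 0,"ty": 0,"tz": 0,"rx": 0,"ry": 0,"rz": 0}]}}

```text
time: 4.35
tool_pos: [455.7, 69.7, 30.1]
tcp_rot: [3.141, 0.002, 2.929]
contact_force: [1.7, 4.6, -0.1]
grip_width: 25.0
finger_force: 30.0
```

Call:
{"name": "carry_out", "arguments": {"plan": [{"tx": -1.5,"ty": 0.3,"tz": 0,"rx": 0,"ry": 0,"rz": 0},{"tx": 0,"ty": 0,"tz": 0,"rx": 0,"ry": 0,"rz": 0},{"tx": 0,"ty": 0,"tz": 0,"rx": 0,"ry": 0,"rz": 0}]}}

```text
time: 4.65
tool_pos: [455.7, 69.7, 30.1]
tcp_rot: [3.14, 0.005, 2.929]
contact_force: [7.2, 3.1, -4.3]
grip_width: 25.3
finger_force: 30.0
```

The knob is against its outer limit: the reaction is 7 N and it has stopped moving. Releasing and rising.

Call:
{"name": "carry_out", "arguments": {"gripper": 0.45, "plan": [{"tx": 0,"ty": 0,"tz": 0,"rx": 0,"ry": 0,"rz": 0},{"tx": 0,"ty": 0,"tz": 0,"rx": 0,"ry": 0,"rz": 0},{"tx": 0,"ty": 0,"tz": 0,"rx": 0,"ry": 0,"rz": 0},{"tx": 0,"ty": 0,"tz": 0,"rx": 0,"ry": 0,"rz": 0},{"tx": 0,"ty": 0,"tz": 20,"rx": 0,"ry": 0,"rz": 0},{"tx": 0,"ty": 0,"tz": 30,"rx": 0,"ry": 0,"rz": 0},{"tx": 0,"ty": 0,"tz": 40,"rx": 0,"ry": 0,"rz": 0},{"tx": 0,"ty": 0,"tz": 40,"rx": 0,"ry": 0,"rz": 0}]}}

```text
time: 5.45
tool_pos: [452.5, 69.5, 160.9]
tcp_rot: [-3.141, -0.001, 2.929]
contact_force: [1.0, -1.1, -0.3]
grip_width: 50.6
finger_force: 0.0
```

Call:
{"name": "carry_out", "arguments": {"gripper": 0.55, "plan": [{"tx": 6,"ty": -27,"tz": 0,"rx": 0,"ry": 0,"rz": -0.131},{"tx": 6,"ty": -27,"tz": 0,"rx": 0,"ry": 0,"rz": -0.131},{"tx": 6,"ty": -27,"tz": 0,"rx": 0,"ry": 0,"rz": -0.131},{"tx": 6,"ty": -27,"tz": 0,"rx": 0,"ry": 0,"rz": -0.131},{"tx": 6,"ty": -27,"tz": 0,"rx": 0,"ry": 0,"rz": -0.131},{"tx": 6,"ty": -27,"tz": 0,"rx": 0,"ry": 0,"rz": -0.131},{"tx": 6,"ty": -27,"tz": 0,"rx": 0,"ry": 0,"rz": -0.131},{"tx": 6,"ty": -27,"tz": 0,"rx": 0,"ry": 0,"rz": -0.131},{"tx": 6,"ty": -27,"tz": 0,"rx": 0,"ry": 0,"rz": -0.131},{"tx": 6,"ty": -27,"tz": 0,"rx": 0,"ry": 0,"rz": -0.131},{"tx": 6,"ty": -27,"tz": 0,"rx": 0,"ry": 0,"rz": -0.131},{"tx": 6,"ty": -27,"tz": 0,"rx": 0,"ry": 0,"rz": -0.131}]}}

```text
time: 6.65
tool_pos: [525.0, -255.4, 159.5]
tcp_rot: [-3.141, -0.0, 1.351]
contact_force: [-0.2, 0.1, -0.3]
grip_width: 41.6
finger_force: 0.0
```

Call:
{"name": "carry_out", "arguments": {"plan": [{"tx": 0,"ty": 0,"tz": 0,"rx": 0.114,"ry": -0.025,"rz": 0},{"tx": 0,"ty": 0,"tz": 0,"rx": 0.114,"ry": -0.025,"rz": 0},{"tx": 0,"ty": 0,"tz": 0,"rx": 0.114,"ry": -0.025,"rz": 0},{"tx": 0,"ty": 0,"tz": 0,"rx": 0.114,"ry": -0.025,"rz": 0},{"tx": 0,"ty": 0,"tz": 0,"rx": 0.114,"ry": -0.025,"rz": 0},{"tx": 0,"ty": 0,"tz": 0,"rx": 0.114,"ry": -0.025,"rz": 0},{"tx": 0,"ty": 0,"tz": 0,"rx": 0,"ry": 0,"rz": 0},{"tx": 0,"ty": 0,"tz": 0,"rx": 0,"ry": 0,"rz": 0}]}}

```text
time: 7.45
tool_pos: [524.9, -254.6, 159.0]
tcp_rot: [-3.141, -0.698, 1.355]
contact_force: [-0.5, -0.1, -0.4]
grip_width: 41.5
finger_force: 0.0
```

```bash
cat >> h.py <<'E'
from scipy.spatial.transform import Rotation as Ro
A=-0.213; O=np.array([588.2,49.2]); M=np.array([[np.cos(A),-np.sin(A)],[np.sin(A),np.cos(A)]])  # shaker->world
def sh(p): return (np.atleast_2d(p)[:,:2]-O)@M
def rep():
    o=bot.get_obs(); R=Ro.from_euler("xyz",o["tcp_rot"]).as_matrix(); R3=np.eye(3); R3[:2,:2]=M
    print("tcp sh",sh(o["tool_pos"]).round(1),"z",o["tool_pos"][2].round(1),"tool axes in shaker (cols)\n",(R3.T@R).round(3),"\nF sh",(R3.T@o["contact_force"]).round(1),"q",o["joint_positions"].round(2),"t",o["time"])
def look(n,pic=None):
    im=bot.capture(n)
    if pic: cv2.imwrite(pic,im[:,:,::-1])
    return im
E
python3 - <<'E'
from h import *
rep()
im=look("top"); h=hsv(im); k=blob(((h[...,0]<5)|(h[...,0]>174))&(h[...,1]>140)&(h[...,2]>60),(255,225,290,262)); print("knob sh",sh(cast("top",[pts(k).mean(0)],46)))
cv2.imwrite("pics/t2.png",im[:,:,::-1])
E
```

```text
tcp sh [[   2.3 -310.3]] z 159.0 tool axes in shaker (cols)
 [[ 0.002  1.     0.001]
 [ 0.766 -0.002  0.643]
 [ 0.643 -0.    -0.766]] 
F sh [-0.5 -0.3 -0.4] q [-0.87  0.72  1.29  0.53  1.61 -0.77] t 7.45
knob sh [[-128.11455526   -8.93543367]]
```

View pics/t2.png

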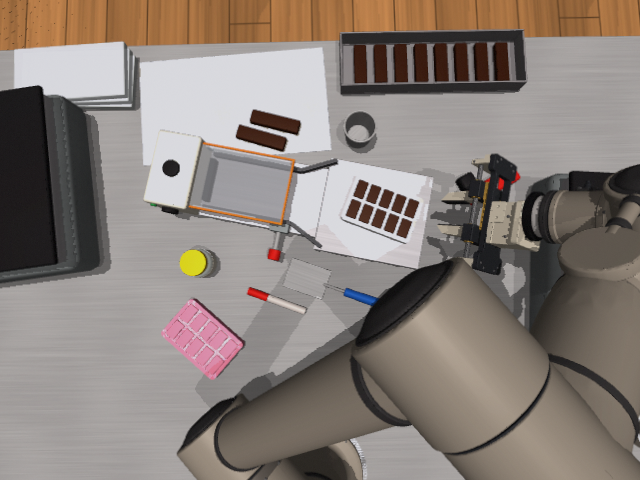

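The top view shows the knob out, at (275,254). The leaned fingers are behind the mould at (450,210), and the wrist is near the dark box on the right at (550,200). I'll triangulate the box's height before descending.

```bash
python3 - <<'E'
from h import *
def tri(a,b):
    P=[];u=[]
    for n,p in (("top",a),("side",b)):
        c=bot.camera_model(n); P.append(np.c_[c["R"],c["t"]]); u.append(cv2.undistortPoints(np.array([[p]],float),np.array(c["camera_matrix"]),np.array(c["dist"])).reshape(2,1))
    X=cv2.triangulatePoints(P[0].astype(float),P[1].astype(float),u[0],u[1]); return (X[:3]/X[3]).ravel().round(0)
print(tri((553,357),(204,448)),tri((572,172),(461,408)))
o=bot.get_obs(); R=Ro.from_euler("xyz",o["tcp_rot"]).as_matrix()
for L in (66,150,250): print(L,(o["tool_pos"]-R[:,2]*L).round(0))
E
```

```text
[ 257. -457.  131.] [ 597. -494.  168.]
66 [ 516. -296.  210.]
150 [ 505. -348.  275.]
250 [ 491. -411.  351.]
```

The box top is about 150 mm high with its near edge at y≈−480. I'll lean only 25° at the start to stay clear of it, and lean further once the mould has advanced.

Call:
{"name": "carry_out", "arguments": {"plan": [{"tx": 1,"ty": -5,"tz": 0,"rx": -0.127,"ry": 0.0275,"rz": 0.0},{"tx": 0,"ty": 0,"tz": 0,"rx": -0.127,"ry": 0.0275,"rz": 0},{"tx": 0,"ty": 0,"tz": -30,"rx": 0,"ry": 0,"rz": 0},{"tx": 0,"ty": 0,"tz": -30,"rx": 0,"ry": 0,"rz": 0},{"tx": 0,"ty": 0,"tz": -25,"rx": 0,"ry": 0,"rz": 0},{"tx": 0,"ty": 0,"tz": -20,"rx": 0,"ry": 0,"rz": 0},{"tx": 0,"ty": 0,"tz": -10,"rx": 0,"ry": 0,"rz": 0},{"tx": 0,"ty": 0,"tz": 0,"rx": 0,"ry": 0,"rz": 0},{"tx": 0,"ty": 0,"tz": 0,"rx": 0,"ry": 0,"rz": 0}]}}

```text
time: 8.4
tool_pos: [526.9, -259.3, 46.0]
tcp_rot: [3.138, -0.439, 1.359]
contact_force: [0.4, 0.4, 0.2]
grip_width: 41.3
finger_force: 0.0
```

```bash
python3 -c "
from h import *
rep(); look('side','pics/s3.png')"
```

```text
tcp sh [[   5.3 -314.5]] z 46.0 tool axes in shaker (cols)
 [[-0.001  1.     0.003]
 [ 0.905 -0.     0.425]
 [ 0.425  0.003 -0.905]] 
F sh [0.3 0.5 0.2] q [-0.79  0.75  1.44  0.39  1.22 -0.76] t 8.4
```

View pics/s3.png

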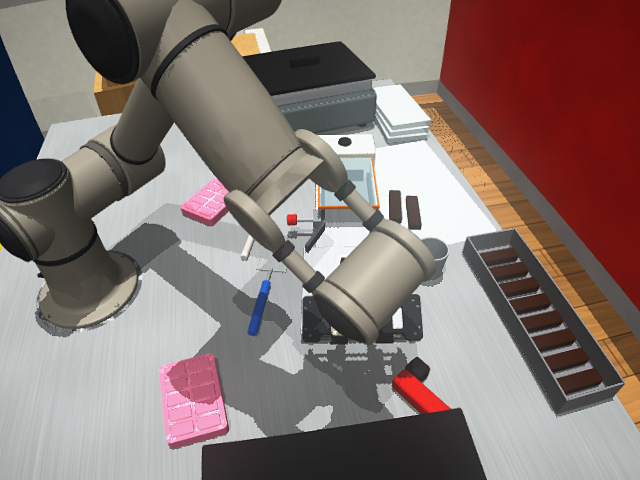

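The arm is clear of the box at (340,445), and the fingers are low behind the mould. Lowering 8 mm and starting the push.

Call:
{"name": "carry_out", "arguments": {"plan": [{"tx": 0,"ty": 0,"tz": -8,"rx": 0,"ry": 0,"rz": 0},{"tx": 1.3,"ty": 5.9,"tz": 0,"rx": 0,"ry": 0,"rz": 0},{"tx": 1.3,"ty": 5.9,"tz": 0,"rx": 0,"ry": 0,"rz": 0},{"tx": 1.3,"ty": 5.9,"tz": 0,"rx": 0,"ry": 0,"rz": 0},{"tx": 1.3,"ty": 5.9,"tz": 0,"rx": 0,"ry": 0,"rz": 0},{"tx": 1.3,"ty": 5.9,"tz": 0,"rx": 0,"ry": 0,"rz": 0},{"tx": 1.3,"ty": 5.9,"tz": 0,"rx": 0,"ry": 0,"rz": 0},{"tx": 1.3,"ty": 5.9,"tz": 0,"rx": 0,"ry": 0,"rz": 0},{"tx": 1.3,"ty": 5.9,"tz": 0,"rx": 0,"ry": 0,"rz": 0},{"tx": 1.3,"ty": 5.9,"tz": 0,"rx": 0,"ry": 0,"rz": 0},{"tx": 1.3,"ty": 5.9,"tz": 0,"rx": 0,"ry": 0,"rz": 0}]}}

```text
time: 9.55
tool_pos: [539.4, -199.9, 36.8]
tcp_rot: [3.14, -0.44, 1.357]
contact_force: [0.5, -1.5, 1.0]
grip_width: 41.4
finger_force: 1.1
```

```bash
python3 - <<'E'
from h import *
rep(); im=look("top","pics/t4.png"); h=hsv(im)
br=blob((h[...,2]<110)&(h[...,1]>60)&((h[...,0]<20)|(h[...,0]>170)),(300,165,430,248),False)
P=sh(cast("top",pts(br),52)); print(rect(P),P.mean(0),br.sum())
E
```

```text
tcp sh [[   4.9 -253.8]] z 36.8 tool axes in shaker (cols)
 [[ 0.     1.     0.002]
 [ 0.905 -0.001  0.426]
 [ 0.426  0.002 -0.905]] 
F sh [ 0.8 -1.3  1. ] q [-0.7   0.73  1.52  0.43  1.14 -0.72] t 9.55
(array([  10.8, -196. ]), array([114.8, 196.3]), 4.8) [  -0.34929108 -174.44893176] 1738
```

View pics/t4.png

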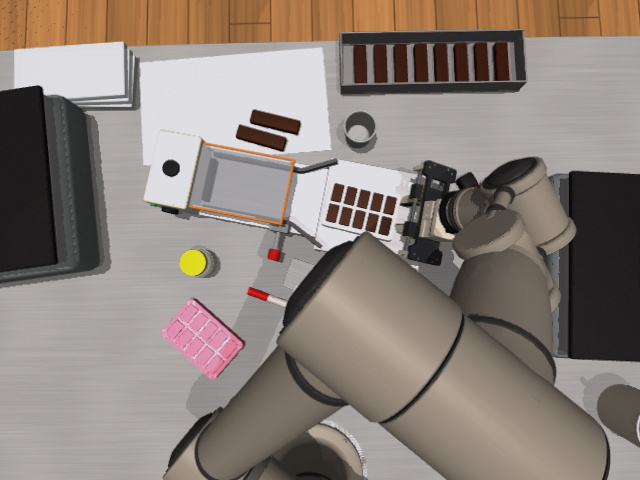

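The bars span about (327–398, 183–237), and the mould already looks lined up with the lane. Measuring with a tighter box.

```bash
cat >> h.py <<'E'
def mould(im,box):
    h=hsv(im); br=blob((h[...,2]<110)&(h[...,1]>60)&((h[...,0]<20)|(h[...,0]>170)),box,False)
    P=sh(cast("top",pts(br),52)); print("mould",rect(P),P.mean(0).round(1),br.sum())
E
python3 - <<'E'
from h import *
mould(cv2.imread("pics/t4.png")[:,:,::-1].copy(),(318,175,399,243))
E
```

```text
mould (array([  -1.9, -168.6]), array([131.8,  80.2]), 87.2) [  -2.1 -168.5] 1649
```

Call:
{"name": "carry_out", "arguments": {"plan": [{"tx": 1.7,"ty": 7.8,"tz": 0,"rx": 0,"ry": 0,"rz": 0},{"tx": 1.7,"ty": 7.8,"tz": 0,"rx": 0,"ry": 0,"rz": 0},{"tx": 1.7,"ty": 7.8,"tz": 0,"rx": 0,"ry": 0,"rz": 0},{"tx": 1.7,"ty": 7.8,"tz": 0,"rx": 0,"ry": 0,"rz": 0},{"tx": 1.7,"ty": 7.8,"tz": 0.5,"rx": 0.064,"ry": -0.014,"rz": 0},{"tx": 1.7,"ty": 7.8,"tz": 0.5,"rx": 0.064,"ry": -0.014,"rz": 0},{"tx": 1.7,"ty": 7.8,"tz": 0.5,"rx": 0.064,"ry": -0.014,"rz": 0},{"tx": 1.7,"ty": 7.8,"tz": 0.5,"rx": 0.064,"ry": -0.014,"rz": 0},{"tx": 0,"ty": 0,"tz": 0,"rx": 0,"ry": 0,"rz": 0}]}}

```text
time: 10.5
tool_pos: [552.2, -137.1, 37.7]
tcp_rot: [-3.14, -0.705, 1.355]
contact_force: [-0.1, -0.5, 0.3]
grip_width: 41.6
finger_force: 0.0
```

```bash
python3 - <<'E'
from h import *
rep(); im=look("top","pics/t5.png"); mould(im,(302,165,378,240))
E
```

```text
tcp sh [[   4.2 -189.7]] z 37.7 tool axes in shaker (cols)
 [[ 0.002  1.     0.001]
 [ 0.762 -0.002  0.648]
 [ 0.648 -0.001 -0.762]] 
F sh [ 0.  -0.5  0.3] q [-0.71  0.8   1.53  0.64  1.27 -0.84] t 10.5
mould (array([  -6. , -106.6]), array([ 79.9, 132.1]), 0.4) [  -4.8 -108.5] 1558
```

View pics/t5.png

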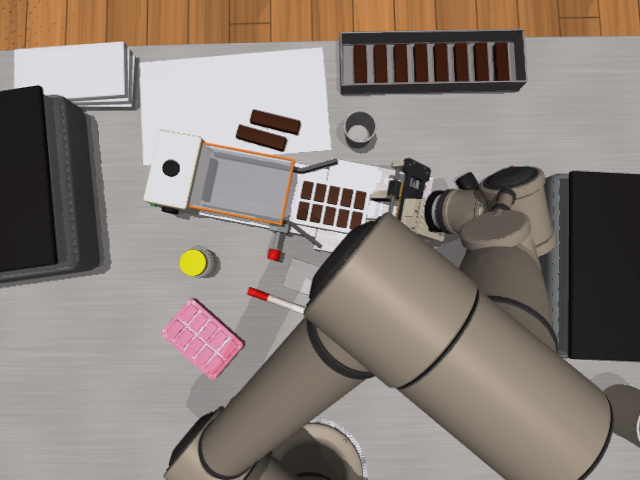

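The mould is square, at the mouth and at x ≈ −5 or so. I'll advance with a slight shift in +x.

Call:
{"name": "carry_out", "arguments": {"plan": [{"tx": 2.0,"ty": 4.7,"tz": 0,"rx": 0,"ry": 0,"rz": 0},{"tx": 2.0,"ty": 4.7,"tz": 0,"rx": 0,"ry": 0,"rz": 0},{"tx": 2.0,"ty": 4.7,"tz": 0,"rx": 0,"ry": 0,"rz": 0},{"tx": 2.0,"ty": 4.7,"tz": 0,"rx": 0,"ry": 0,"rz": 0},{"tx": 2.0,"ty": 4.7,"tz": 0,"rx": 0,"ry": 0,"rz": 0},{"tx": 1.0,"ty": 4.9,"tz": 0,"rx": 0,"ry": 0,"rz": 0}]}}

```text
time: 11.15
tool_pos: [564.1, -109.1, 38.9]
tcp_rot: [3.139, -0.702, 1.358]
contact_force: [-0.6, -2.5, -0.8]
grip_width: 41.1
finger_force: 1.0
```

```bash
python3 - <<'E'
from h import *
mould(cv2.imread("pics/t5.png")[:,:,::-1].copy(),(288,165,378,240))
rep(); im=look("top","pics/t6.png"); mould(im,(270,165,370,230))
E
```

```text
mould (array([  3.4, -93.5]), array([ 98.9, 158.1]), 0.4) [  -5.7 -105.7] 1627
tcp sh [[   9.9 -159.8]] z 38.9 tool axes in shaker (cols)
 [[-0.     1.     0.003]
 [ 0.763 -0.001  0.646]
 [ 0.646  0.002 -0.763]] 
F sh [-0.  -2.6 -0.8] q [-0.66  0.79  1.55  0.66  1.23 -0.82] t 11.15
mould (array([-14. , -69.4]), array([149. , 120.3]), 84.1) [ -0.8 -77. ] 1573
```

Call:
{"name": "carry_out", "arguments": {"gripper": 0.7, "plan": [{"tx": 1.3,"ty": 5.9,"tz": 0,"rx": 0,"ry": 0,"rz": 0},{"tx": 1.3,"ty": 5.9,"tz": 0,"rx": 0,"ry": 0,"rz": 0},{"tx": 1.3,"ty": 5.9,"tz": 0,"rx": 0,"ry": 0,"rz": 0},{"tx": 1.3,"ty": 5.9,"tz": 0,"rx": 0,"ry": 0,"rz": 0},{"tx": 1.3,"ty": 5.9,"tz": 0,"rx": 0,"ry": 0,"rz": 0},{"tx": 1.3,"ty": 5.9,"tz": 0,"rx": 0,"ry": 0,"rz": 0}]}}

```text
time: 11.8
tool_pos: [571.7, -73.6, 38.7]
tcp_rot: [3.139, -0.702, 1.358]
contact_force: [-0.0, -2.7, -0.3]
grip_width: 27.6
finger_force: 1.2
```

```bash
python3 - <<'E'
from h import *
rep(); im=look("top","pics/t7.png"); mould(im,(296,165,345,222))
E
```

```text
tcp sh [[   9.8 -123.6]] z 38.7 tool axes in shaker (cols)
 [[-0.     1.     0.002]
 [ 0.763 -0.001  0.646]
 [ 0.646  0.002 -0.763]] 
F sh [ 0.6 -2.6 -0.3] q [-0.61  0.78  1.58  0.7   1.19 -0.8 ] t 11.8
mould (array([  4.2, -68.9]), array([79.9, 75.6]), 2.7) [  6.5 -67.7] 911
```

View pics/t7.png

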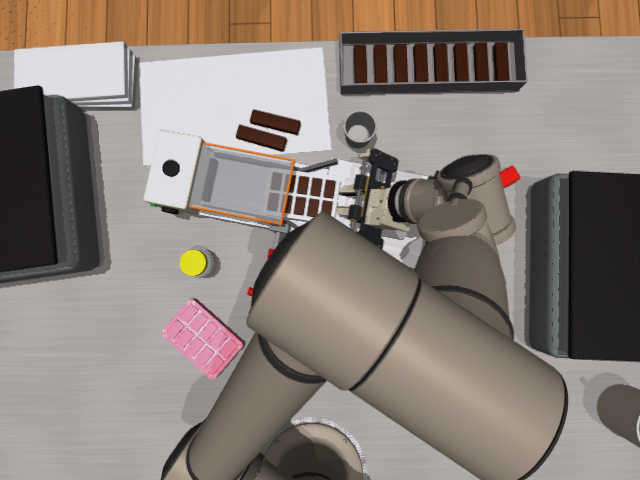

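The mould has entered the lane, its front bars visible under the guard at (280,190). It is slightly to +x, so I'll push on while drifting back to the centre.

Call:
{"name": "carry_out", "arguments": {"plan": [{"tx": 0.5,"ty": 6.1,"tz": 0,"rx": 0,"ry": 0,"rz": 0},{"tx": 0.5,"ty": 6.1,"tz": 0,"rx": 0,"ry": 0,"rz": 0},{"tx": 0.5,"ty": 6.1,"tz": 0,"rx": 0,"ry": 0,"rz": 0},{"tx": 0.5,"ty": 6.1,"tz": 0,"rx": 0,"ry": 0,"rz": 0},{"tx": 0.5,"ty": 6.1,"tz": 0,"rx": 0,"ry": 0,"rz": 0},{"tx": 0.5,"ty": 6.1,"tz": 0,"rx": 0,"ry": 0,"rz": 0}]}}

```text
time: 12.45
tool_pos: [574.7, -37.1, 38.8]
tcp_rot: [3.139, -0.702, 1.358]
contact_force: [-0.3, -1.8, -0.6]
grip_width: 27.4
finger_force: 1.1
```

```bash
python3 - <<'E'
from h import *
rep()
E
```

```text
tcp sh [[  5.  -87.2]] z 38.8 tool axes in shaker (cols)
 [[-0.     1.     0.003]
 [ 0.763 -0.002  0.646]
 [ 0.646  0.002 -0.763]] 
F sh [ 0.1 -1.8 -0.6] q [-0.55  0.76  1.62  0.73  1.15 -0.78] t 12.45
```

Call:
{"name": "carry_out", "arguments": {"plan": [{"tx": 1.1,"ty": 5.9,"tz": 0,"rx": 0,"ry": 0,"rz": 0},{"tx": 1.1,"ty": 5.9,"tz": 0,"rx": 0,"ry": 0,"rz": 0},{"tx": 1.1,"ty": 5.9,"tz": 0,"rx": 0,"ry": 0,"rz": 0},{"tx": 1.1,"ty": 5.9,"tz": 0,"rx": 0,"ry": 0,"rz": 0},{"tx": 1.1,"ty": 5.9,"tz": 0,"rx": 0,"ry": 0,"rz": 0}]}}

```text
time: 12.95
tool_pos: [580.2, -7.5, 38.7]
tcp_rot: [3.139, -0.702, 1.358]
contact_force: [0.1, -1.7, -0.2]
grip_width: 27.1
finger_force: 1.1
```

Call:
{"name": "carry_out", "arguments": {"plan": [{"tx": 1.1,"ty": 4.9,"tz": 0,"rx": 0,"ry": 0,"rz": 0},{"tx": 1.1,"ty": 4.9,"tz": 0,"rx": 0,"ry": 0,"rz": 0},{"tx": 1.1,"ty": 4.9,"tz": 0,"rx": 0,"ry": 0,"rz": 0},{"tx": 1.1,"ty": 4.9,"tz": 0,"rx": 0,"ry": 0,"rz": 0},{"tx": 1.1,"ty": 4.9,"tz": 0,"rx": 0,"ry": 0,"rz": 0},{"tx": 1.1,"ty": 4.9,"tz": 0,"rx": 0,"ry": 0,"rz": 0}]}}

```text
time: 13.55
tool_pos: [586.8, 21.7, 38.8]
tcp_rot: [3.139, -0.702, 1.358]
contact_force: [-0.6, -2.3, 0.1]
grip_width: 27.6
finger_force: 1.1
```

```bash
python3 - <<'E'
from h import *
rep(); look("top","pics/t8.png")
E
```

```text
tcp sh [[  4.4 -27.1]] z 38.8 tool axes in shaker (cols)
 [[ 0.     1.     0.002]
 [ 0.763 -0.002  0.646]
 [ 0.646  0.002 -0.763]] 
F sh [-0.1 -2.4  0.1] q [-0.45  0.75  1.65  0.79  1.09 -0.74] t 13.55
```

View pics/t8.png

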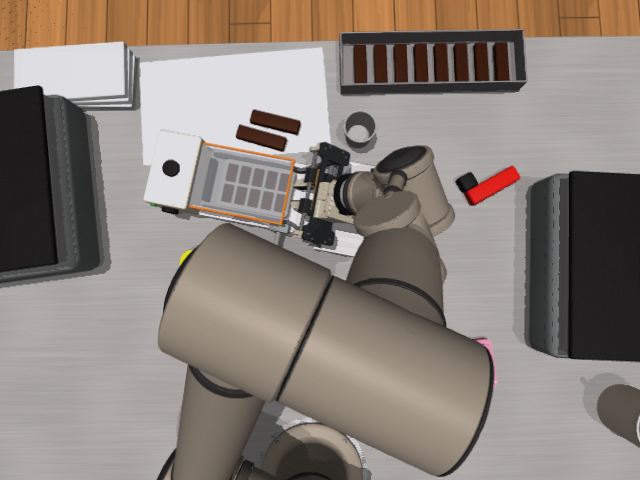

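The mould lies straight under the guard, its bars at (223–288, 162–212), with about 20 mm left to the stop.

Call:
{"name": "carry_out", "arguments": {"plan": [{"tx": 0.6,"ty": 2.9,"tz": 0,"rx": 0,"ry": 0,"rz": 0},{"tx": 0.6,"ty": 2.9,"tz": 0,"rx": 0,"ry": 0,"rz": 0},{"tx": 0.6,"ty": 2.9,"tz": 0,"rx": 0,"ry": 0,"rz": 0},{"tx": 0.6,"ty": 2.9,"tz": 0,"rx": 0,"ry": 0,"rz": 0},{"tx": 0.6,"ty": 2.9,"tz": 0,"rx": 0,"ry": 0,"rz": 0},{"tx": 0,"ty": 0,"tz": 0,"rx": 0,"ry": 0,"rz": 0}]}}

```text
time: 14.2
tool_pos: [589.7, 36.4, 38.8]
tcp_rot: [3.139, -0.703, 1.358]
contact_force: [-0.4, -1.0, 0.5]
grip_width: 27.5
finger_force: 0.4
```

Call:
{"name": "carry_out", "arguments": {"plan": [{"tx": 0.2,"ty": 1,"tz": 0,"rx": 0,"ry": 0,"rz": 0},{"tx": 0.2,"ty": 1,"tz": 0,"rx": 0,"ry": 0,"rz": 0},{"tx": 0.2,"ty": 1,"tz": 0,"rx": 0,"ry": 0,"rz": 0},{"tx": 0,"ty": 0,"tz": 0,"rx": 0,"ry": 0,"rz": 0}]}}

```text
time: 14.6
tool_pos: [590.3, 38.9, 38.7]
tcp_rot: [3.139, -0.702, 1.358]
contact_force: [-0.4, -1.7, -1.3]
grip_width: 27.8
finger_force: 0.9
```

Call:
{"name": "carry_out", "arguments": {"plan": [{"tx": 0.2,"ty": 1,"tz": 0,"rx": 0,"ry": 0,"rz": 0},{"tx": 0.2,"ty": 1,"tz": 0,"rx": 0,"ry": 0,"rz": 0},{"tx": 0,"ty": 0,"tz": 0,"rx": 0,"ry": 0,"rz": 0}]}}

```text
time: 14.9
tool_pos: [590.7, 40.8, 38.7]
tcp_rot: [3.139, -0.702, 1.358]
contact_force: [-0.8, -2.7, -0.6]
grip_width: 27.6
finger_force: 1.3
```

Call:
{"name": "carry_out", "arguments": {"plan": [{"tx": 0.2,"ty": 1,"tz": 0,"rx": 0,"ry": 0,"rz": 0},{"tx": 0,"ty": 0,"tz": 0,"rx": 0,"ry": 0,"rz": 0}]}}

```text
time: 15.1
tool_pos: [590.9, 41.2, 38.6]
tcp_rot: [3.139, -0.701, 1.358]
contact_force: [-2.1, -5.6, 0.3]
grip_width: 27.9
finger_force: 3.1
```

Call:
{"name": "carry_out", "arguments": {"plan": [{"tx": 0.2,"ty": 0.8,"tz": 0,"rx": 0,"ry": 0,"rz": 0},{"tx": 0,"ty": 0,"tz": 0,"rx": 0,"ry": 0,"rz": 0}]}}

```text
time: 15.3
tool_pos: [591.0, 41.5, 38.6]
tcp_rot: [3.138, -0.701, 1.358]
contact_force: [-3.9, -8.8, 0.5]
grip_width: 27.6
finger_force: 4.7
```

The stop is bearing about 7 N net. Hold briefly, then withdraw.

Call:
{"name": "carry_out", "arguments": {"plan": [{"tx": 0,"ty": 0,"tz": 0,"rx": 0,"ry": 0,"rz": 0},{"tx": 0,"ty": 0,"tz": 0,"rx": 0,"ry": 0,"rz": 0},{"tx": -0.6,"ty": -2.9,"tz": 0,"rx": 0,"ry": 0,"rz": 0},{"tx": -2.1,"ty": -9.8,"tz": 0,"rx": 0,"ry": 0,"rz": 0},{"tx": -4.2,"ty": -19.5,"tz": 0,"rx": 0,"ry": 0,"rz": 0},{"tx": -5.3,"ty": -24.4,"tz": 0,"rx": 0,"ry": 0,"rz": 0},{"tx": -5.3,"ty": -24.4,"tz": 10,"rx": 0,"ry": 0,"rz": 0},{"tx": 0,"ty": 0,"tz": 40,"rx": 0,"ry": 0,"rz": 0},{"tx": 0,"ty": 0,"tz": 40,"rx": 0,"ry": 0,"rz": 0},{"tx": 0,"ty": 0,"tz": 40,"rx": 0,"ry": 0,"rz": 0},{"tx": 0,"ty": 0,"tz": 0,"rx": 0,"ry": 0,"rz": 0}]}}

```text
time: 16.4
tool_pos: [575.6, -39.5, 174.0]
tcp_rot: [3.127, -0.701, 1.365]
contact_force: [0.7, -0.7, 0.1]
grip_width: 27.3
finger_force: 0.0
```

Call:
{"name": "carry_out", "arguments": {"gripper": 0.45, "plan": [{"tx": 0,"ty": 0,"tz": 0,"rx": -0.114,"ry": 0.025,"rz": 0},{"tx": 0,"ty": 0,"tz": 0,"rx": -0.114,"ry": 0.025,"rz": 0},{"tx": 0,"ty": 0,"tz": 0,"rx": -0.114,"ry": 0.025,"rz": 0},{"tx": 0,"ty": 0,"tz": 0,"rx": -0.114,"ry": 0.025,"rz": 0},{"tx": 0,"ty": 0,"tz": 0,"rx": -0.114,"ry": 0.025,"rz": 0},{"tx": 0,"ty": 0,"tz": 0,"rx": -0.114,"ry": 0.025,"rz": 0},{"tx": 0,"ty": 0,"tz": 0,"rx": 0,"ry": 0,"rz": 0}]}}

```text
time: 17.1
tool_pos: [573.5, -35.7, 168.3]
tcp_rot: [-3.141, -0.001, 1.362]
contact_force: [1.1, 0.1, 0.1]
grip_width: 50.6
finger_force: 0.0
```

Call:
{"name": "carry_out", "arguments": {"plan": [{"tx": -9.5,"ty": 9,"tz": 0,"rx": 0,"ry": 0,"rz": 0.131},{"tx": -9.5,"ty": 9,"tz": 0,"rx": 0,"ry": 0,"rz": 0.131},{"tx": -9.5,"ty": 9,"tz": 0,"rx": 0,"ry": 0,"rz": 0.131},{"tx": -9.5,"ty": 9,"tz": 0,"rx": 0,"ry": 0,"rz": 0.131},{"tx": -9.5,"ty": 9,"tz": 0,"rx": 0,"ry": 0,"rz": 0.131},{"tx": -9.5,"ty": 9,"tz": 0,"rx": 0,"ry": 0,"rz": 0.131},{"tx": -9.5,"ty": 9,"tz": 0,"rx": 0,"ry": 0,"rz": 0.131},{"tx": -9.5,"ty": 9,"tz": 0,"rx": 0,"ry": 0,"rz": 0.131},{"tx": -9.5,"ty": 9,"tz": 0,"rx": 0,"ry": 0,"rz": 0.131},{"tx": -9.5,"ty": 9,"tz": 0,"rx": 0,"ry": 0,"rz": 0.131},{"tx": -9.5,"ty": 9,"tz": 0,"rx": 0,"ry": 0,"rz": 0.131},{"tx": -9.5,"ty": 9,"tz": 0,"rx": 0,"ry": 0,"rz": 0.131}]}}

```text
time: 18.3
tool_pos: [458.7, 69.5, 168.0]
tcp_rot: [3.139, -0.005, 2.934]
contact_force: [-0.2, -0.7, -0.4]
grip_width: 50.6
finger_force: 0.0
```

```bash
python3 - <<'E'
from h import *
rep(); im=look("top","pics/t9.png")
E
```

```text
tcp sh [[-130.9   -7.5]] z 168.0 tool axes in shaker (cols)
 [[-1.    -0.005 -0.005]
 [-0.005  1.     0.003]
 [ 0.005  0.003 -1.   ]] 
F sh [-0.1 -0.8 -0.4] q [-0.02  0.29  1.77  0.    1.08 -1.38] t 18.3
```

View pics/t9.png

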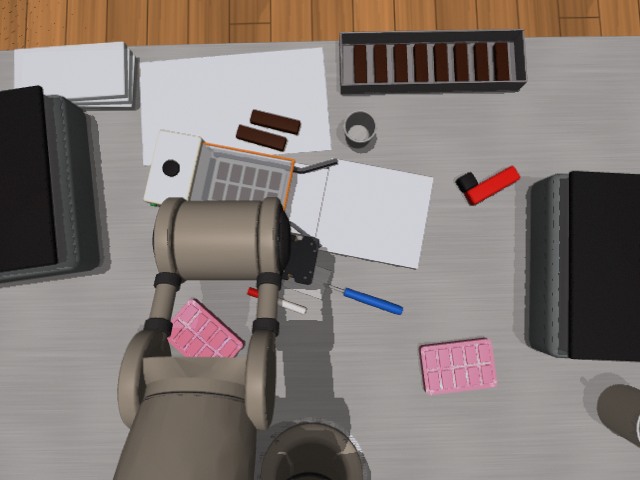

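The mould is still at the stop, its bars at (213–286, 158–206), and the apron is empty. Regripping the knob.

Call:
{"name": "carry_out", "arguments": {"plan": [{"tx": -3,"ty": 0,"tz": -30,"rx": 0,"ry": 0,"rz": -0.005},{"tx": 0,"ty": 0,"tz": -35,"rx": 0,"ry": 0,"rz": 0},{"tx": 0,"ty": 0,"tz": -25,"rx": 0,"ry": 0,"rz": 0},{"tx": 0,"ty": 0,"tz": -20,"rx": 0,"ry": 0,"rz": 0},{"tx": 0,"ty": 0,"tz": -16,"rx": 0,"ry": 0,"rz": 0},{"tx": 0,"ty": 0,"tz": -11,"rx": 0,"ry": 0,"rz": 0},{"tx": 0,"ty": 0,"tz": 0,"rx": 0,"ry": 0,"rz": 0},{"tx": 0,"ty": 0,"tz": 0,"rx": 0,"ry": 0,"rz": 0}]}}

```text
time: 19.15
tool_pos: [456.8, 69.3, 31.9]
tcp_rot: [3.141, -0.002, 2.923]
contact_force: [-0.1, 0.6, 1.3]
grip_width: 50.6
finger_force: 0.0
```

Call:
{"name": "carry_out", "arguments": {"gripper": 0.85, "plan": [{"tx": 0,"ty": 0,"tz": 0,"rx": 0,"ry": 0,"rz": 0},{"tx": 0,"ty": 0,"tz": 0,"rx": 0,"ry": 0,"rz": 0},{"tx": 0,"ty": 0,"tz": 0,"rx": 0,"ry": 0,"rz": 0},{"tx": 0,"ty": 0,"tz": 0,"rx": 0,"ry": 0,"rz": 0},{"tx": 0,"ty": 0,"tz": 0,"rx": 0,"ry": 0,"rz": 0}]}}

```text
time: 19.65
tool_pos: [456.8, 69.6, 32.1]
tcp_rot: [3.141, -0.001, 2.924]
contact_force: [0.0, -0.5, 4.3]
grip_width: 25.1
finger_force: 30.0
```

Pushing home: 30 mm along +x of the shaker.

Call:
{"name": "carry_out", "arguments": {"plan": [{"tx": 5,"ty": -1.1,"tz": 0,"rx": 0,"ry": 0,"rz": 0},{"tx": 5,"ty": -1.1,"tz": 0,"rx": 0,"ry": 0,"rz": 0},{"tx": 5,"ty": -1.1,"tz": 0,"rx": 0,"ry": 0,"rz": 0},{"tx": 5,"ty": -1.1,"tz": 0,"rx": 0,"ry": 0,"rz": 0},{"tx": 5,"ty": -1.1,"tz": 0,"rx": 0,"ry": 0,"rz": 0},{"tx": 4,"ty": -0.9,"tz": 0,"rx": 0,"ry": 0,"rz": 0},{"tx": 0,"ty": 0,"tz": 0,"rx": 0,"ry": 0,"rz": 0},{"tx": 0,"ty": 0,"tz": 0,"rx": 0,"ry": 0,"rz": 0}]}}

```text
time: 20.45
tool_pos: [486.1, 63.2, 32.1]
tcp_rot: [3.141, -0.001, 2.924]
contact_force: [-0.6, -0.3, 4.1]
grip_width: 25.2
finger_force: 30.0
```

Call:
{"name": "carry_out", "arguments": {"plan": [{"tx": 1,"ty": -0.2,"tz": 0,"rx": 0,"ry": 0,"rz": 0},{"tx": 1,"ty": -0.2,"tz": 0,"rx": 0,"ry": 0,"rz": 0},{"tx": 0,"ty": 0,"tz": 0,"rx": 0,"ry": 0,"rz": 0},{"tx": 0,"ty": 0,"tz": 0,"rx": 0,"ry": 0,"rz": 0}]}}

```text
time: 20.85
tool_pos: [486.2, 63.2, 32.1]
tcp_rot: [3.141, -0.005, 2.924]
contact_force: [-7.2, 0.8, 10.8]
grip_width: 25.3
finger_force: 30.0
```

The knob is on its home stop. Releasing and retreating, then verifying.

Call:
{"name": "carry_out", "arguments": {"gripper": 0.45, "plan": [{"tx": 0,"ty": 0,"tz": 0,"rx": 0,"ry": 0,"rz": 0},{"tx": 0,"ty": 0,"tz": 0,"rx": 0,"ry": 0,"rz": 0},{"tx": 0,"ty": 0,"tz": 0,"rx": 0,"ry": 0,"rz": 0},{"tx": 0,"ty": 0,"tz": 0,"rx": 0,"ry": 0,"rz": 0},{"tx": 0,"ty": 0,"tz": 20,"rx": 0,"ry": 0,"rz": 0},{"tx": 0,"ty": 0,"tz": 40,"rx": 0,"ry": 0,"rz": 0},{"tx": 0,"ty": 0,"tz": 40,"rx": 0,"ry": 0,"rz": 0},{"tx": 0,"ty": 0,"tz": 40,"rx": 0,"ry": 0,"rz": 0},{"tx": -40,"ty": 0,"tz": 30,"rx": 0,"ry": 0,"rz": 0},{"tx": -40,"ty": 0,"tz": 0,"rx": 0,"ry": 0,"rz": 0},{"tx": 0,"ty": 0,"tz": 0,"rx": 0,"ry": 0,"rz": 0},{"tx": 0,"ty": 0,"tz": 0,"rx": 0,"ry": 0,"rz": 0}]}}

```text
time: 22.05
tool_pos: [407.6, 62.9, 202.1]
tcp_rot: [3.141, -0.001, 2.924]
contact_force: [-0.1, -0.1, 0.1]
grip_width: 50.3
finger_force: 0.0
```

```bash
python3 - <<'E'
from h import *
rep()
for n,b in (("side",(285,205,325,235)),("top",(255,225,290,262))):
    im=look(n); h=hsv(im); m=((h[...,0]<5)|(h[...,0]>174))&(h[...,1]>140)&(h[...,2]>50)
    k=blob(m,b,False); print(n,k.sum(), sh(cast(n,[pts(k).mean(0)],46)) if k.sum() else "")
    if n=="side": cv2.imwrite("pics/s10.png",cv2.resize(im[120:300,240:440,::-1],(660,594)))
E
```

```text
tcp sh [[-179.4  -24.8]] z 202.1 tool axes in shaker (cols)
 [[-1.     0.005 -0.001]
 [ 0.005  1.     0.001]
 [ 0.001  0.001 -1.   ]] 
F sh [-0.1 -0.1  0.1] q [-0.03  0.16  1.85  0.    1.14 -1.39] t 22.05
side 103 [[-96.19817194  -9.25239372]]
top 100 [[-96.29866809  -8.40779951]]
```

View pics/s10.png

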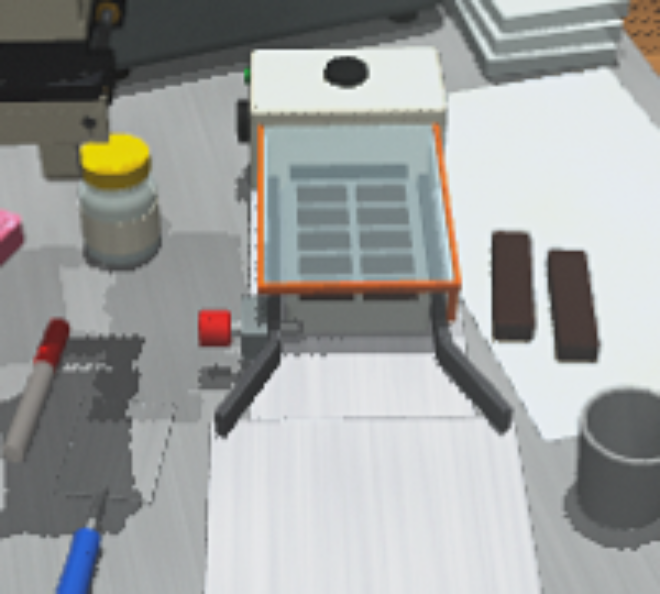

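The knob is home at crop (214,327), its bolt at (292,327) is behind the mould, the mould is against the stop and the bystanders are untouched. Handing in.

```bash
python3 -c "
from plant import bot
print(bot.close_job())"
```

```text
the job is handed in; nothing more can be done
None
```

I handed the job in at about 22 s: I pulled the knob fully out, pressed the mould against the end stop with about 7 N net, and pushed the knob home, with the last pictures showing its bolt behind the mould and the nearby bystanders in place; no verdict came back.

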